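# Lift the coral cup out of its nest and set it on the cork coaster

## Task

Two stacks of nested sensory cups stand on the black shelf. Pull the coral silicone cup straight up out of the blue cup that grips it, fully clear before moving sideways, and stand it upright in the middle of the cork coaster, setting it down rather than dropping it. Leave the blue cup standing where it is and do not disturb the lime cup's stack.

Things in the scene. Friction and masses are not known exactly. Their poses are not given: they have to be found in the camera images.
- coral_cup: Coral silicone cup, open on top, 85 mm tall, 80 g, stiff. Lower 30 mm: solid round foot, 44 mm diameter. Above: hollow round body, 52 mm diameter at 30 mm height, 56 mm at the rim, wall 4 mm; can be gripped across its diameter. Origin: centre of the foot's underside, z up. Starts nested upright in coral_base: underside 17 mm, rim 102 mm above the shelf, foot 28 mm deep in the blue cup.
- coral_base: Blue stoneware cup under the coral cup, loose on the shelf, 0.6 kg: 72 mm outer diameter, 45 mm tall, round well 48 mm wide and 28 mm deep. Sprung ribs in the well grip the foot: an extra pull of 2 to 4 N is needed over the first 28 mm or less, below the blue cup's weight. Origin: centre of its underside, z up. An identical cup stands under the lime cup.
- cork_coaster: Round cork coaster fixed on the shelf, 100 mm in diameter, 5 mm thick. Origin: centre of its underside, at shelf height; z up.
- lime_cup: Lime green cup, shaped and nested like the coral cup in an identical blue cup; rim 102 mm above the shelf. Origin: centre of its foot's underside, z up. Stacks and coaster stand at least 140 mm apart between centres, in any order left to right. Farther from the robot lie a coral star, a chrome slider and white beads on a dowel, at most 72 mm tall, 40 mm or more clear of them.
Not all that is in view belongs to the job. Of the things like the coral_cup, leave any that is purple; of the rest the smaller one is meant.

How it is judged:
By the outcome, as a careful person would: the job done as asked, in the order asked, and still so for the second after the job is handed in, with the robot touching nothing.
It also fails if it takes over 48 s, if anything falls off the work surface, if the arm or the gripper's body presses on something with over 40 N, if the wrist force passes 120 N, or if a joint passes its speed limit or range.

## Robot

A 6-joint arm with a two-finger parallel gripper is mounted at the origin on the work surface. World frame = base frame: x ahead of the robot, y to its left, z up, the work surface at z = 0. Lengths are in mm, angles in rad, forces in N, time in s.
With the tool pointing down it reaches from about 275 to 975 mm from the base axis. Payload 8.4 kg.
Tool frame: the origin (TCP) lies at the centre of the arm's flange, where the gripper is bolted on; the fingertips stand 190 mm ahead of it and the grasp point (between the pads) lies r.hold_point_z ahead of it (r.hold_point_z is the distance from the TCP to the grasp point, in mm); y points along the fingers, z is the direction in which the jaws open and shut, and the axes are right-handed (so a half turn about y gives the same grasp; the last joint's range is limited). The gripper opens to 92 mm and grips with 3 to 60 N. Pads are 20 mm wide; open, the fingers measure 128 mm over their backs; the gripper's body (75 mm by 189 mm) begins 69 mm behind the grasp point.
Start: joints at [1.174, 0.353, 1.633, -0, 1.155, -0.002], TCP at [240.389, 576.925, 404.683] pointing down, gripper open.
Joint ranges: [-2.63, 2.63], [-0.92, 2.1], [0.06, 2.66], [-1.3, 4.44], [0, 2.69], [-3.02, 3.02]. Speed limits (rad/s): [2.22, 2.22, 2.79, 3.14, 3.14, 3.14].

## Interface

Orientations are given as a unit quaternion [x, y, z, w].
In Python, from rig import readout, optics, job, r gives the robot as it stands.
- The arm moves only by the tool apply_moves, never from a script. Its argument "targets" is text: rows parted by semicolons, each of 7 numbers parted by spaces: the shift along the world's x, y, z in units of 40 mm (1.0 is 40 mm), then the turn, a rotation vector about the world's x, y, z in degrees, then the finger opening in mm, from 0 to 91.9. In form: tx ty tz wx wy wz gripper; .... A call has 1 to 8 rows; each row shifts and turns the commanded pose from where the row before left it; what a row does not reach is not made up. A row lasts 1/8 s, in which the tool goes at most 62.5 mm and 10.7 degrees, less where a joint would pass 70% of its speed; a pose out of reach is approached as far as the arm can. A call is refused whole if a number of a shift passes 1 or a number of a turn 10.7, either way. A call with a gripper value outside its range is refused whole. The fingers move at their own pace and stop on an object; "force" is the grip in N (left out, the last holds). Time passes only in rows, so rows that do not move let the fingers close. It gives the time, the measured TCP pose, the force and the opening at its end, in the units of the state.
- readout.state(): the state, without advancing time (a new reading comes with each control period).
- optics.capture(name): name is "side" or "top" or "wrist"; returns the picture (400x640x3 uint8, red, green, blue); there is no depth.
- optics.camera_model(name): a dict with "vertical_fov" (degrees; the focal length in pixels is half the picture's height over the tangent of half this angle, whatever the lens; pixels are square), "cx", "cy" (the principal point, pixels), "eye" and "orientation" of the camera in the world; the wrist camera has in their place "tool_from_camera" (4x4, takes a point from camera to tool coordinates, whose origin is the TCP and whose axes are the tool frame's). Camera axes: x right, y down, z forward; pixel columns grow to the right and rows downward; lengths in mm; the calibration is good to about 2 mm. A picture is of the moment at which its call begins: read the wrist's pose just before it. camera_model takes no time and is no camera call.
- job.job_done(): hands the job in, once; it reports no verdict.
Trained networks look in the newest picture that a camera, given by its name, has taken for a name from the list of things; names that differ only in an ending like _2 or _b are one class to them, and where a whole thing is asked for, a point or a joint stands for the part that bears it (a point fixed in the world has none). Each returns a list of dicts, best first, with "score" (0 to 1); they miss things now and then, are a little off and sometimes report something else, mostly with a low value. They report only what shows in the picture. A call takes as long as a camera call. They do not tell look-alikes from the thing itself.
- optics.regions_of(label, camera): "pixels" (400x640 bool, what is visible of it) and "rect" ([centre column, centre row, width, height] in pixels, round what is visible of it).
- optics.spot_point(label, camera): "location" ([column, row] in pixels: a listed point, or the origin of a listed thing).
The state is a dict: "time": time; "joint_positions": joint angles; "qvel": joint speeds; "tau": joint torques, N m; "eef_pos": TCP position; "ee_rot": TCP orientation; "force": force on the tool from outside, world axes, zero at the start; "torque": the same for the moment, N m; "grip_width": finger opening in mm.
Only numpy, scipy, OpenCV 4.12 (cv2) and the standard library are available. Lean on these libraries where they do the work, as an engineer would, in place of code of your own. Each camera call takes 0.05 s, during which the arm holds its last target. There are 200 camera calls.

## Working session

There is one attempt and no reset: what is moved stays moved. The work goes in short steps, Python scripts to look and compute and a tool call to move; the robot and the scene stay as the last step left them, time stands still between calls to the robot, and variables do not carry over. Pictures are saved under pics/ and viewed, about 8 in all and at most 12, crops included, and the job is handed in when it is done.

Besides the shell and the picture viewer there is one more tool, called by a JSON object that holds its "op" and its "data", one argument or row to a line. apply_moves: Moves the arm, as the interface text tells. Its arguments: {"type":"object","properties":{"targets":{"type":"string"},"force":{"type":"number"}},"required":["targets"]}

```bash
mkdir -p pics
cat > h.py <<'E'
import numpy as np,cv2
from scipy.spatial.transform import Rotation as R
from rig import readout,optics,job,r
def save(n,img): cv2.imwrite('pics/'+n,cv2.cvtColor(img,cv2.COLOR_RGB2BGR))
def cam(name,st=None):
    m=optics.camera_model(name); f=200/np.tan(np.radians(m['vertical_fov'])/2)
    if 'tool_from_camera' in m:
        T=np.eye(4);T[:3,:3]=R.from_quat(st['ee_rot']).as_matrix();T[:3,3]=st['eef_pos'];T=T@np.array(m['tool_from_camera'])
    else:
        T=np.eye(4);o=np.array(m['orientation']);T[:3,:3]=R.from_quat(o).as_matrix() if o.size==4 else o;T[:3,3]=m['eye']
    return f,m['cx'],m['cy'],T
def onplane(c,uv,z):
    f,cx,cy,T=c; d=T[:3,:3]@np.array([(uv[0]-cx)/f,(uv[1]-cy)/f,1]); e=T[:3,3]
    return e+d*(z-e[2])/d[2]
def proj(c,p):
    f,cx,cy,T=c; q=T[:3,:3].T@(np.array(p)-T[:3,3]); return cx+f*q[0]/q[2],cy+f*q[1]/q[2]
E
python3 - <<'E'
from h import *
print(readout.state(),r.hold_point_z)
for n in('top','side'):
    save(n+'0.png',optics.capture(n)); print(n,optics.camera_model(n))
    for l in('coral_cup','coral_base','lime_cup','cork_coaster'):
        for d in optics.regions_of(l,n): print(l,round(d['score'],2),np.round(d['rect']),int(d['pixels'].sum()))
print(optics.camera_model('wrist'))
E
```

```text
{'time': 0.0, 'joint_positions': array([ 1.17358446e+00,  3.53606073e-01,  1.63409079e+00, -1.91871610e-05,
        1.15521524e+00, -2.43298838e-03]), 'qvel': array([-0.00145618,  0.00150458, -0.00013778, -0.00055047, -0.00229016,
        0.00203653]), 'tau': array([-3.80088226e-03, -5.93858850e+01, -3.34200847e+01,  6.95124222e-02,
        2.36443954e-02, -8.43466660e-05]), 'eef_pos': array([240.31263263, 576.7102873 , 404.00835821]), 'ee_rot': array([ 0.69383493, -0.1387546 ,  0.13858157, -0.69291804]), 'force': array([ 0.23251413, -0.32428688, -0.05637517]), 'torque': array([ 0.00296124, -0.00603073,  0.03136013]), 'grip_width': 91.60285010698016} 171.4
top {'vertical_fov': 53.09649693854101, 'cx': 318.4928968628972, 'cy': 198.33693172428596, 'eye': array([367.94154342,  14.67888   , 888.77211172]), 'orientation': array([-0.68735205,  0.71814164, -0.07918054,  0.07449959])}
coral_cup 0.87 [332. 214.  25.  30.] 679
coral_cup 0.79 [307. 162.  32.  44.] 1156
coral_cup 0.76 [384. 217.  30.  26.] 708
coral_base 0.56 [330. 226.  31.  26.] 269
lime_cup 0.7 [454. 202.  33.  32.] 787
cork_
[... 223 characters left out ...]
7,  0.87489084, -0.48422501,  0.00750828])}
coral_cup 0.81 [336. 186.  38.  45.] 1203
coral_cup 0.66 [338. 158.  26.  18.] 474
coral_cup 0.63 [267. 207.  44.  77.] 2779
coral_base 0.63 [333. 210.  38.  33.] 989
lime_cup 0.87 [322. 131.  22.  31.] 657
{'vertical_fov': 71.57688973278287, 'cx': 320.56245271059043, 'cy': 195.56493039136154, 'tool_from_camera': array([[-2.39712541e-04,  9.64218600e-01,  2.65108346e-01,
        -7.51114929e+01],
       [ 6.68852203e-05, -2.65108337e-01,  9.64218629e-01,
         1.88785550e+01],
       [ 9.99999969e-01,  2.48867128e-04, -9.42180311e-07,
         8.34878804e-01],
       [ 0.00000000e+00,  0.00000000e+00,  0.00000000e+00,
         1.00000000e+00]])}
```

Run:
```python
import cv2,numpy as np
a=cv2.imread('pics/top0.png')[110:260,180:500];b=cv2.imread('pics/side0.png')[80:270,170:490]
cv2.imwrite('pics/both0.png',np.vstack([cv2.resize(a,None,fx=1.7,fy=1.7,interpolation=2),cv2.resize(b,None,fx=1.7,fy=1.7,interpolation=2)]))
```

```text
(no output)
```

View pics/both0.png

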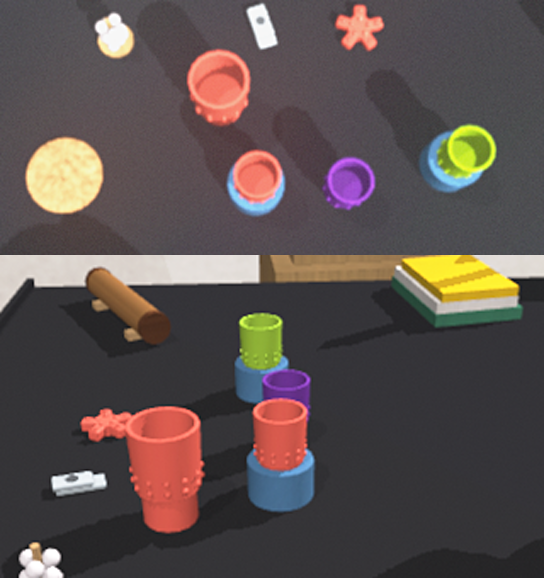

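```bash
cat >> h.py <<'E'
def circ(x,y,z,rad,n=40):
    t=np.linspace(0,2*np.pi,n,endpoint=False); return np.c_[x+rad*np.cos(t),y+rad*np.sin(t),np.full(n,z)]
def edges(c,P): # bounding box of the projected points
    q=np.array([proj(c,p) for p in P]); return np.r_[q.min(0),q.max(0)]
E
python3 - <<'E'
from h import *
from scipy.optimize import least_squares
def spots(n):
    for l in('coral_cup','coral_base','lime_cup','cork_coaster'):
        for d in optics.spot_point(l,n): print(n,l,round(d['score'],2),np.round(d['location'],1), np.round(onplane(cam(n),d['location'],17 if 'cup' in l else 0)))
spots('top');spots('side')
M={}
for n in('top','side'):
    img=cv2.cvtColor(cv2.imread(f'pics/{n}0.png'),cv2.COLOR_BGR2HSV)
    H,S,V=cv2.split(img)
    coral=((H<10)|(H>172))&(S>110)&(V>60); blue=(H>95)&(H<118)&(S>90)&(V>50); cork=(H>10)&(H<28)&(S>60)&(V>120)
    for k,m in(('coral',coral),('blue',blue),('cork',cork)):
        N,L,s,ce=cv2.connectedComponentsWithStats(m.astype(np.uint8))
        for i in range(1,N):
            if s[i,4]>150: print(n,k,s[i],np.round(ce[i],1)); M[n,k,i]=s[i]
E
```

```text
top coral_cup 0.87 [311.9 175. ] [615.  17.  17.]
top coral_cup 0.8 [377.  222.4] [ 501. -122.   17.]
top coral_cup 0.67 [331.4 220.7] [509. -22.  17.]
top coral_cup 0.62 [331.8 218.7] [513. -23.  17.]
top coral_base 0.6 [330.2 219. ] [516. -20.   0.]
top lime_cup 0.86 [444.  208.4] [ 526. -273.   17.]
top cork_coaster 0.94 [221.3 213.8] [538. 225.   0.]
side coral_cup 0.94 [333.3 211.6] [515. -22.  17.]
side coral_cup 0.55 [271.6 234.4] [623.  49.  17.]
side coral_base 0.94 [334.2 218.7] [514. -24.   0.]
side lime_cup 0.9 [323.2 151.9] [ 534. -284.   17.]
side cork_coaster 0.8 [318.5 318. ] [541. 232.   0.]
top coral [377 113  29  27 334] [390.3 126.3]
top coral [ 290  139   37   45 1199] [308.5 160.7]
top coral [318 198  27  31 612] [330.7 212.2]
top blue [   0  169   95   49 1665] [ 37.8 197.5]
top blue [427 187  37  36 442] [439.2 209.2]
top blue [314 209  34  28 244] [329.3 227.1]
top cork [ 614   42   26  114 1580] [630.6  81.2]
top cork [  0  66  10  34 248] [ 3.6 80.4]
top cork [ 514   68   99   70 2333] [561.8 101.3]
top cork [ 195  190   46   46 1567] [217.3 212.8]
top cork [579 323  61  77 458] [597.7 357.2]
side coral [ 318  165   33   42 1182] [334.3 184.6]
side coral [ 217  169   74   75 3197] [263.1 200.7]
side blue [ 527    0   71   59 2855] [562.8  22.6]
side blue [308 139  32  29 389] [318.4 153.6]
side blue [ 315  194   40   37 1008] [334.8 215.1]
side cork [ 322    0  153  109 9901] [390.6  49.9]
side cork [223  88  40  32 513] [240.8 103. ]
side cork [181 274  33  24 381] [198.  288.5]
side cork [ 283  291   72   55 3049] [318.3 318. ]
```

Run:
```python
from h import *
st=readout.state(); Rm=R.from_quat(st['ee_rot']).as_matrix(); print(np.round(Rm,3)); print(st['time'],st['eef_pos'])
```

```text
[[ 0.923 -0.     0.385]
 [-0.385 -0.     0.923]
 [-0.    -1.    -0.   ]]
0.9 [240.37615915 576.92109473 404.68851738]
```

{"op": "apply_moves", "data": {
  "targets": "1 -1 0 0 0 0 91; 1 -1 0 0 0 0 91; 1 -1 0 0 0 0 91; 1 -1 0 0 0 0 91; 1 -1 0 0 0 0 91; 0.5 -1 0 0 0 0 91; 0 -1 0 0 0 0 91; 0 -1 0 0 0 0 91"
}}

```text
time: 1.9
eef_pos: [460.6, 255.5, 404.7]
ee_rot: [-0.693, 0.139, -0.139, 0.693]
force: [0.2, -0.6, -0.3]
grip_width: 91.0
```

Run:
```python
from h import *
st=readout.state(); save('w1.png',optics.capture('wrist')); c=cam('wrist',st)
print(st['joint_positions'])
for d in optics.regions_of('cork_coaster','wrist'):
    m=d['pixels'].astype(np.uint8); ct=max(cv2.findContours(m,0,1)[0],key=cv2.contourArea)
    # map contour to the plane of the coaster's top and fit a circle there
    P=np.array([onplane(c,p[0],5)[:2] for p in ct],np.float32); (x,y),ax,_=cv2.fitEllipse(P)
    print(d['score'],d['rect'],x,y,ax)
for d in optics.spot_point('cork_coaster','wrist'): print(d['score'],onplane(c,d['location'],0))
```

```text
[ 5.03657359e-01  2.00237893e-01  1.84243582e+00 -4.35615766e-05
  1.09882907e+00 -6.71861479e-01]
0.67 [327.3, 227.4, 69.0, 60.1] 540.9309692382812 233.4864501953125 (97.6293716430664, 98.51639556884766)
0.64 [533.90353056 235.88303223   0.        ]
```

{"op": "apply_moves", "data": {
  "targets": "0.3 -1 0 0 0 10 80; 0.3 -1 0 0 0 10 80; 0.3 -1 0 0 0 10 80; 0 -1 0 0 0 10 80; 0 -1 0 0 0 10 80; 0 -1 0 0 0 10 80; 0 -0.5 0 0 0 10 80; 0 -0.3 0 0 0 8 80"
}}

```text
time: 3.05
eef_pos: [497.0, -15.3, 404.9]
ee_rot: [0.625, 0.33, -0.33, -0.625]
force: [0.5, 0.4, -0.3]
grip_width: 80.1
```

Run:
```python
from h import *
st=readout.state(); im=optics.capture('wrist'); save('w2.png',im); c=cam('wrist',st)
print(st['time'],st['eef_pos'],np.round(R.from_quat(st['ee_rot']).as_matrix(),3)[:,2],st['joint_positions'])
for l in('coral_cup','coral_base'):
  for d in optics.regions_of(l,'wrist'): print(l,d['score'],d['rect'])
  for d in optics.spot_point(l,'wrist'): print(l,d['score'],onplane(c,d['location'],17 if 'cup' in l else 0))
```

```text
3.05 [497.01142321 -15.27203946 404.86013324] [-0.826  0.564 -0.   ] [-3.38242286e-02  1.52855585e-01  1.90079066e+00  2.97010638e-04
  1.08725731e+00 -2.57598300e+00]
coral_cup 0.79 [261.6, 261.4, 39.1, 66.7]
coral_cup 0.74 [305.4, 192.6, 53.4, 57.1]
coral_cup 0.6 [255.6, 101.9, 58.5, 51.4]
coral_cup 0.92 [620.50148031  19.72671595  17.        ]
coral_cup 0.9 [509.03389608 -16.90159622  17.        ]
coral_cup 0.76 [ 503.44957785 -127.96614686   17.        ]
coral_base 0.84 [307.7, 175.9, 53.2, 47.7]
coral_base 0.72 [517.09476772 -17.62609947   0.        ]
```

View pics/w2.png

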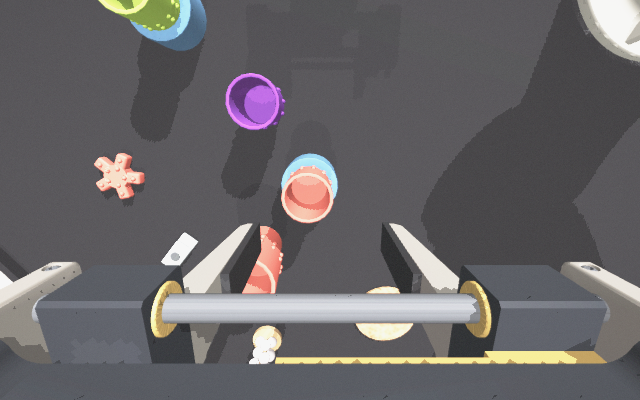

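Run:
```python
from h import *
from scipy.optimize import least_squares
st={'eef_pos':[497.011,-15.272,404.86],'ee_rot':readout.state()['ee_rot']}
cw,ct,cs=cam('wrist',st),cam('top'),cam('side')
img=cv2.cvtColor(cv2.imread('pics/w2.png'),cv2.COLOR_BGR2HSV);H,S,V=cv2.split(img)
m=((H<14)|(H>172))&(S>60)&(V>120)
N,L,s,ce=cv2.connectedComponentsWithStats(m.astype(np.uint8))
for i in range(1,N):
    if s[i,4]>150: print(s[i],ce[i])
i=int(np.argmin(np.where(s[:,4]>150,np.hypot(*(ce-[307,195]).T),1e9)))
bw=np.r_[s[i,:2]-.5,s[i,:2]+s[i,2:4]-.5]
bb=lambda q:np.r_[q[0]-.5,q[1]-.5,q[0]+q[2]-.5,q[1]+q[3]-.5]
bt=bb([318,198,27,31]);bs=bb([318,165,33,42])
def res(c,b,p,k): return (edges(c,circ(p[0],p[1],102+(p[2] if len(p)>2 else 0),28))-b)[k]
sets=dict(wrist=(cw,bw,[0,2,3]),top=(ct,bt,[0,1,2]),side=(cs,bs,[0,1,2]))
for n,a in sets.items():
    o=least_squares(lambda p:res(a[0],a[1],p,a[2]),[514,-20]);print(n,o.x,o.fun)
o=least_squares(lambda p:np.concatenate([res(a[0],a[1],p,a[2]) for a in sets.values()]),[514,-20,0]);print(o.x,np.round(o.fun,1))
# coaster, blue base (side: left,right,bottom), coaster top/side views
for n,c,b in(('top',ct,bb([195,190,46,46])),('side',cs,bb([283,291,72,55]))):
    o=least_squares(lambda p:(edges(c,circ(p[0],p[1],5,50))-b),[540,230]);print('coaster',n,o.x,np.round(o.fun,1))
o=least_squares(lambda p:(edges(cs,circ(p[0],p[1],0,36))-bb([315,194,40,37]))[[0,2,3]],[514,-20]);print('base side',o.x,o.fun)
```

```text
[ 96 153  49  46 537] [124.22346369 175.87709497]
[288 166  43  21 215] [310.79069767 172.66976744]
[ 284  176   46   44 1569] [306.89483748 197.25493945]
[ 242  226   42   68 1544] [265.77720207 263.53108808]
wrist [510.68735669 -20.51359186] [-3.39212347  3.39627234  0.18692449]
top [514.58392291 -18.27146455] [-0.48802474 -0.00761519  0.48847598]
side [513.30813192 -17.51768335] [ 0.48619908  0.06581471 -0.48452311]
[512.5702929  -19.09553111  -3.61400643] [-3.5  2.5  1.  -0.   1.3  0.8  1.   1.5 -0.1]
coaster top [541.21814436 232.12202569] [ 0.7  1.1 -0.7 -1.1]
coaster side [540.86196354 234.06295209] [ 0.3  1.7 -0.3 -1.3]
base side [513.17386047 -20.2885215 ] [ 0.75788717 -0.75531942  0.090855  ]
```

{"op": "apply_moves", "data": {
  "targets": "0.2 -0.04 0 0 0 0 78; 0.2 -0.035 -0.4 0 0 0 78; 0 0 -0.6 0 0 0 78; 0 0 -0.6 0 0 0 78; 0 0 -0.4 0 0 0 78; 0 0 -0.12 0 0 0 78; 0 0 0 0 0 0 78"
}}

```text
time: 4.18
eef_pos: [512.6, -18.0, 319.8]
ee_rot: [-0.626, -0.328, 0.329, 0.626]
force: [0.0, 0.5, 0.2]
grip_width: 78.1
```

Run:
```python
from h import *
st=readout.state(); im=optics.capture('wrist'); c=cam('wrist',st)
print(st['time'],st['eef_pos'],st['force'],st['grip_width'])
for x,y,co in((513,-18.3,(0,255,0)),(511,-18.5,(0,0,255)),(514.5,-18,(255,255,0))):
    q=np.array([proj(c,p) for p in circ(x,y,102,28)]); print(x,q.min(0),q.max(0))
s=3; crop=im[130:330,220:420].copy(); crop=cv2.resize(crop,None,fx=s,fy=s,interpolation=cv2.INTER_CUBIC)
q=np.array([proj(c,p) for p in circ(513,-18.3,102,28)])
cv2.polylines(crop,[np.int32((q-[220,130]+.5)*s)],True,(0,255,0),1)
save('w3.png',crop)
```

```text
4.175 [512.59456216 -18.04944318 319.7953691 ] [0.02793678 0.45495178 0.16782827] 78.07548167962874
513 [282.27982769 184.1495989 ] [355.74262243 253.35105059]
511 [284.23319085 182.42165907] [357.81213493 251.84955128]
514.5 [280.93689182 185.60497964] [354.30125047 254.61594074]
```

View pics/w3.png

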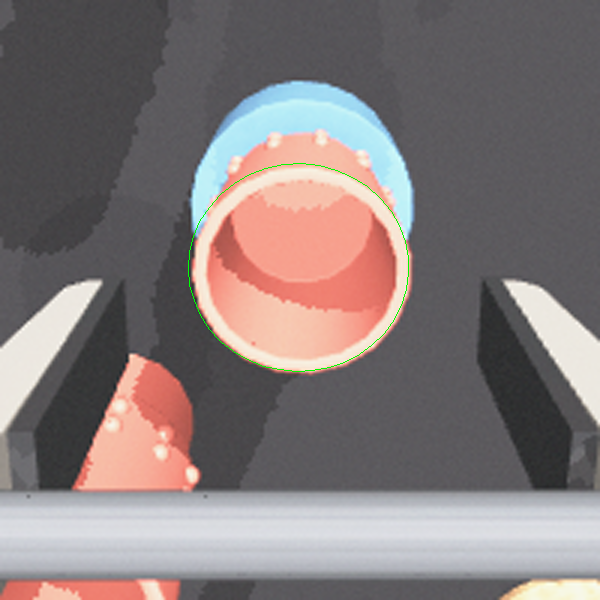

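{"op": "apply_moves", "data": {
  "targets": "0 0.01 -0.4 0 0 0 78; 0 0 -0.5 0 0 0 78; 0 0 -0.5 0 0 0 78; 0 0 -0.2 0 0 0 78; 0 0 0 0 0 0 70; 0 0 0 0 0 0 64; 0 0 0 0 0 0 60; 0 0 0 0 0 0 58",
  "force": 20
}}

```text
time: 5.22
eef_pos: [512.5, -17.7, 256.3]
ee_rot: [0.626, 0.329, -0.328, -0.626]
force: [0.7, 1.1, -0.1]
grip_width: 58.2
```

{"op": "apply_moves", "data": {
  "targets": "0 0 0 0 0 0 57; 0 0 0 0 0 0 54; 0 0 0 0 0 0 50; 0 0 0 0 0 0 50; 0 0 0 0 0 0 50",
  "force": 20
}}

```text
time: 5.85
eef_pos: [512.8, -17.8, 256.2]
ee_rot: [0.626, 0.329, -0.328, -0.626]
force: [2.5, -2.1, 5.1]
grip_width: 55.7
```

{"op": "apply_moves", "data": {
  "targets": "0 0 0.05 0 0 0 50; 0 0 0.1 0 0 0 50; 0 0 0.1 0 0 0 50; 0 0 0.1 0 0 0 50",
  "force": 25
}}

```text
time: 6.35
eef_pos: [512.2, -17.6, 270.0]
ee_rot: [-0.626, -0.328, 0.329, 0.626]
force: [1.9, -0.5, -2.8]
grip_width: 55.3
```

{"op": "apply_moves", "data": {
  "targets": "0 0 0.12 0 0 0 50; 0 0 0.12 0 0 0 50; 0 0 0.15 0 0 0 50; 0 0 0.2 0 0 0 50; 0 0 0.2 0 0 0 50; 0 0 0.2 0 0 0 50; 0 0 0.2 0 0 0 50; 0 0 0 0 0 0 50"
}}

```text
time: 7.35
eef_pos: [512.6, -17.7, 318.2]
ee_rot: [0.626, 0.329, -0.328, -0.626]
force: [-0.3, -0.6, -0.2]
grip_width: 55.4
```

Run:
```python
from h import *
st=readout.state(); print(st['time'],st['eef_pos'],st['force'],st['grip_width'])
im=optics.capture('side'); save('s1.png',cv2.resize(im[100:300,180:480],None,fx=2.5,fy=2.5,interpolation=2))
```

```text
7.35 [512.61995615 -17.67301073 318.21778405] [-0.27724427 -0.59988498 -0.23580628] 55.42424798353525
```

View pics/s1.png

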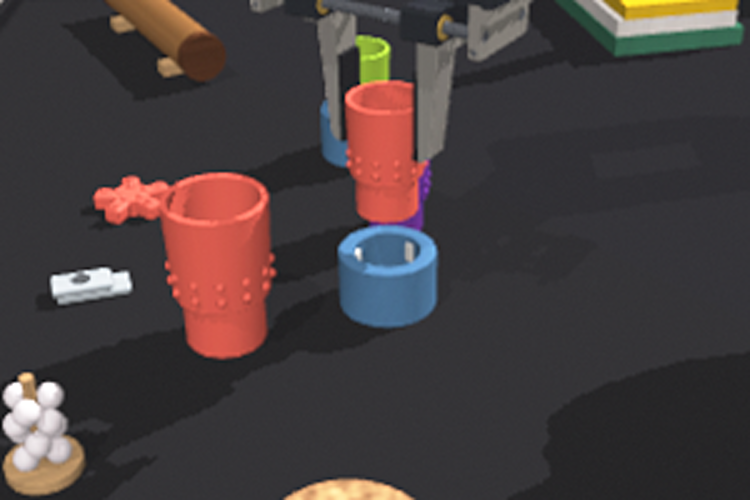

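{"op": "apply_moves", "data": {
  "targets": "0 0 0.3 0 0 0 50; 0 0 0.3 0 0 0 50; 0 0.4 0 0 0 0 50; 0 0.6 0 0 0 0 50; 0.1 0.8 0 0 0 0 50; 0.1 0.8 0 0 0 0 50; 0.1 0.8 0 0 0 0 50; 0.1 0.8 0 0 0 0 50"
}}

```text
time: 8.4
eef_pos: [528.1, 152.3, 341.3]
ee_rot: [-0.626, -0.329, 0.329, 0.626]
force: [1.3, 1.1, -1.2]
grip_width: 55.0
```

{"op": "apply_moves", "data": {
  "targets": "0.1 0.8 0 0 0 0 50; 0.1 0.6 0 0 0 0 50; 0.1 0.4 0 0 0 0 50; 0.01 0.27 0 0 0 0 50; 0 0 -0.4 0 0 0 50; 0 0 -0.6 0 0 0 50; 0 0 -0.4 0 0 0 50; 0 0 0 0 0 0 50"
}}

```text
time: 9.4
eef_pos: [540.2, 232.3, 283.8]
ee_rot: [-0.626, -0.327, 0.33, 0.626]
force: [0.2, -0.7, -1.7]
grip_width: 55.1
```

Run:
```python
from h import *
st=readout.state(); print(st['time'],st['eef_pos'],st['force'],st['grip_width'])
c=cam('side'); im=optics.capture('side'); t=optics.capture('top'); ctp=cam('top')
x,y,z=*st['eef_pos'][:2],st['eef_pos'][2]-256.2+17
s=2.5
def draw(im,c,x0,y0,w,h):
    a=cv2.resize(im[y0:y0+h,x0:x0+w],None,fx=s,fy=s,interpolation=2)
    for P,co in((circ(x,y,z+85,28),(0,255,0)),(circ(x,y,z,22),(0,255,0)),(circ(541,233.2,5,50),(255,255,255))):
        q=np.array([proj(c,p) for p in P]); cv2.polylines(a,[np.int32((q-[x0,y0]+.5)*s)],True,co,1)
    return a
save('p1.png',np.hstack([draw(im,c,240,190,160,190),draw(t,ctp,150,130,140,190)]))
```

```text
9.4 [540.20886216 232.32540484 283.76716193] [ 0.23382635 -0.705124   -1.70223685] 55.07325927973934
```

View pics/p1.png

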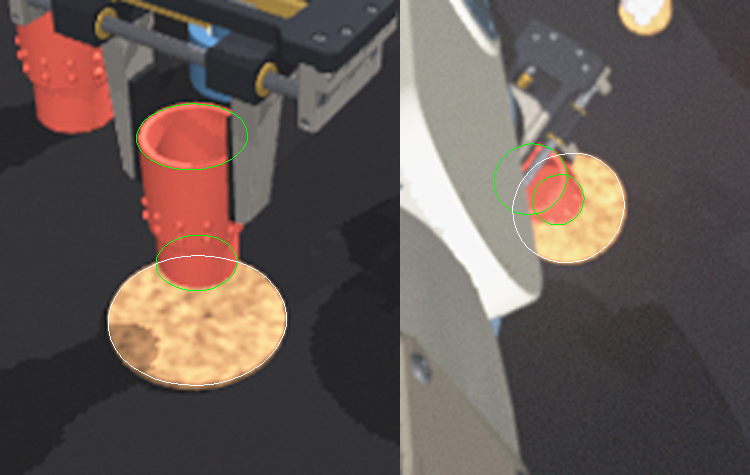

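{"op": "apply_moves", "data": {
  "targets": "0.02 0.02 -0.3 0 0 0 50; 0 0 -0.3 0 0 0 50; 0 0 -0.2 0 0 0 50; 0 0 -0.08 0 0 0 50; 0 0 0 0 0 0 50"
}}

```text
time: 10.12
eef_pos: [541.5, 233.9, 250.0]
ee_rot: [-0.626, -0.328, 0.329, 0.626]
force: [0.1, -0.2, -1.3]
grip_width: 55.5
```

{"op": "apply_moves", "data": {
  "targets": "0 0 -0.03 0 0 0 50; 0 0 -0.03 0 0 0 50; 0 0 0 0 0 0 50"
}}

```text
time: 10.5
eef_pos: [541.6, 233.9, 248.0]
ee_rot: [0.626, 0.329, -0.329, -0.626]
force: [0.2, 0.2, -1.0]
grip_width: 55.0
```

{"op": "apply_moves", "data": {
  "targets": "-0.01 -0.01 -0.04 0 0 0 50; 0 0 0 0 0 0 50"
}}

```text
time: 10.75
eef_pos: [541.1, 233.5, 246.2]
ee_rot: [-0.626, -0.329, 0.329, 0.626]
force: [-0.3, -0.3, -0.5]
grip_width: 55.0
```

{"op": "apply_moves", "data": {
  "targets": "0 0 -0.03 0 0 0 50; 0 0 0 0 0 0 50"
}}

```text
time: 11.0
eef_pos: [541.2, 233.5, 245.0]
ee_rot: [-0.626, -0.329, 0.329, 0.626]
force: [-0.3, 0.3, -1.5]
grip_width: 55.1
```

{"op": "apply_moves", "data": {
  "targets": "0 0 -0.03 0 0 0 50; 0 0 0 0 0 0 50"
}}

```text
time: 11.25
eef_pos: [541.3, 233.6, 244.3]
ee_rot: [-0.626, -0.329, 0.328, 0.626]
force: [-1.2, -0.7, 3.7]
grip_width: 54.9
```

{"op": "apply_moves", "data": {
  "targets": "0 0 0 0 0 0 50; 0 0 0 0 0 0 56; 0 0 0 0 0 0 60; 0 0 0 0 0 0 66; 0 0 0 0 0 0 72; 0 0 0 0 0 0 78; 0 0 0 0 0 0 80; 0 0 0 0 0 0 80",
  "force": 8
}}

```text
time: 12.25
eef_pos: [541.2, 233.5, 243.9]
ee_rot: [0.626, 0.329, -0.329, -0.626]
force: [-0.9, 0.2, 0.5]
grip_width: 79.9
```

{"op": "apply_moves", "data": {
  "targets": "0 0 0.2 0 0 0 80; 0 0 0.4 0 0 0 80; 0 0 0.6 0 0 0 80; 0 0 0.6 0 0 0 80; 0 0 0.8 0 0 0 80; 0 0 0.8 0 0 0 80; 0 0 0.6 0 0 0 80; 0 0 0 0 0 0 80"
}}

```text
time: 13.25
eef_pos: [541.6, 233.7, 406.8]
ee_rot: [0.626, 0.33, -0.327, -0.626]
force: [-0.4, 0.6, -0.7]
grip_width: 80.0
```

{"op": "apply_moves", "data": {
  "targets": "-0.5 0.6 0 0 0 0 80; -0.5 1 0 0 0 0 80; -0.5 1 0 0 0 0 80; -0.5 1 0 0 0 0 80; -0.5 1 0 0 0 0 80; -0.5 1 0 0 0 0 80; -0.5 0.6 0 0 0 0 80; 0 0 0 0 0 0 80"
}}

```text
time: 14.25
eef_pos: [399.7, 482.7, 402.8]
ee_rot: [0.626, 0.329, -0.33, -0.626]
force: [-0.0, -0.6, -0.3]
grip_width: 79.9
```

Run:
```python
from h import *
st=readout.state(); print(st['time'],st['eef_pos'],st['force'],st['grip_width'])
c=cam('side'); im=optics.capture('side'); t=optics.capture('top'); ctp=cam('top')
s=2.2
def draw(im,c,x0,y0,w,h):
    a=cv2.resize(im[y0:y0+h,x0:x0+w],None,fx=s,fy=s,interpolation=cv2.INTER_CUBIC)
    for P,co in((circ(541,233.2,90,28),(0,255,0)),(circ(541,233.2,5,22),(0,255,0)),(circ(541,233.2,5,50),(255,255,255)),(circ(512.6,-17.5,45,36),(255,255,0))):
        q=np.array([proj(c,p) for p in P]); cv2.polylines(a,[np.int32((q-[x0,y0]+.5)*s)],True,co,1)
    return a
save('f1.png',np.hstack([draw(im,c,240,120,130,250),draw(t,ctp,170,60,220,250)]))
for n,m,cc in(('side',im,c),('top',t,ctp)):
    H,S,V=cv2.split(cv2.cvtColor(m,cv2.COLOR_RGB2HSV)); k=((H<9)|(H>172))&(S>110)&(V>60)
    N,L,q,ce=cv2.connectedComponentsWithStats(k.astype(np.uint8))
    for i in range(1,N):
        if q[i,4]>200: print(n,q[i])
    print('rim',edges(cc,circ(541,233.2,90,28)),'foot',edges(cc,circ(541,233.2,5,22)))
```

```text
14.25 [399.72607409 482.65795259 402.80973586] [-0.01798759 -0.62046909 -0.25243358] 79.92521319451127
side [ 217  169   74   75 3205]
side [ 295  255   44   73 2572]
rim [295.18686324 255.48885821 338.17042227 282.91499149] foot [302.68511522 305.00925858 334.1010168  327.7757486 ]
top [377 113  29  27 288]
top [ 290  139   37   46 1157]
top [193 191  33  31 648]
rim [192.98170145 191.42505286 220.55436078 218.35893063] foot [207.2002413  202.79509083 226.85611111 222.08097501]
```

View pics/f1.png

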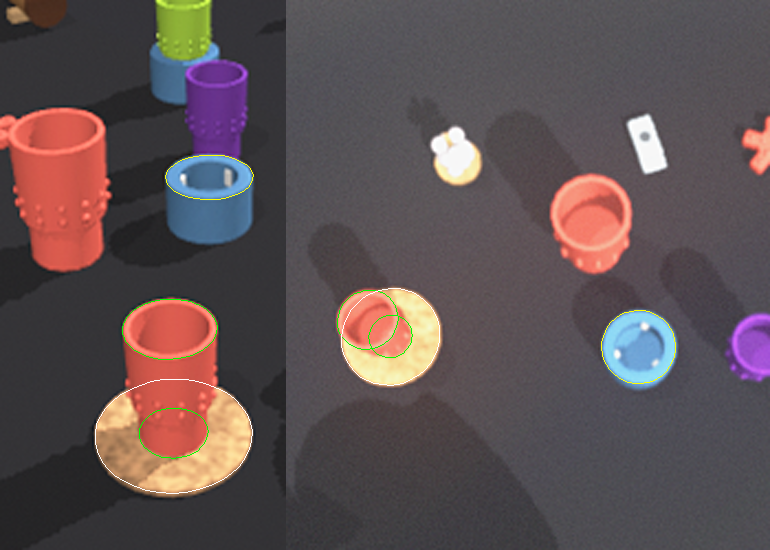

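The picture shows the coral cup upright in the middle of the coaster. In the side view its rim spans columns 295–339 from row 255, as predicted. The blue cup is in place and the other objects have not moved, so I am handing in.

```bash
python3 -c "
from rig import job
print(job.job_done())"
```

```text
the job is handed in; nothing more can be done
None
```

The coral cup, the smaller of the two coral ones, now stands upright in the middle of the cork coaster, and the job is handed in at about 14.4 s.

- **Lift:** I gripped the cup near its rim with 20–25 N and pulled it 62 mm straight up. A side view showed it fully clear of the blue cup before I moved it sideways.
- **Placing:** I lowered it in steps of about 1–2 mm until the wrist force showed contact (3.7 N). Then I opened the fingers and drew the arm well away.
- **Last check:** In both the side and top pictures the cup matched the outline expected for an upright cup centred on the coaster, to within about 1 pixel (roughly 2 mm). The blue cup was still on its original outline, and the lime stack, purple cup and large coral cup looked unmoved.
- **Disagreements:** The first wrist-camera estimate of the cup's position was about 3 mm off the other cameras, because the colour mask missed the bright rim. A closer wrist picture settled it before the grasp. The cameras also disagreed by about 2 mm on the coaster's centre, so I used a value between them. No checks failed.

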